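Stow the rib, draw the metal profile from under the flap and hold it over the bat

ROBOT

A 6-joint arm with a two-finger parallel gripper is mounted at the origin on a cart in front of the work surface, level with it; the furniture and walls round the work are solid. World frame = base frame: x ahead of the robot, y to its left, z up, the work surface at z = 0. Lengths are in m, angles in rad, forces in N, time in s.
With the tool pointing down it reaches from about 0.3 to 0.875 m from the base axis. Payload 4.2 kg.
Tool frame: the origin (TCP) lies at the very end of the fingers, on their centre line; the grasp point (between the pads) lies 19 mm behind it (ctrl.hold_point_z is the distance from the TCP to the grasp point, in m); z points along the fingers, x is the direction in which the jaws open and shut, and the axes are right-handed (so a half turn about z gives the same grasp; the last joint's range is limited). The gripper opens to 85 mm and grips with 20 to 120 N. Pads are 22 mm wide; open, the fingers measure 114 mm over their backs; the gripper's body (76 mm by 85 mm) begins 54 mm behind the grasp point. The pads swing forward as they close: fully open they stand 13 mm farther back than shut.
Start: joints at [1.176, 0.32, 1.565, -0, 1.257, -0.02], TCP at [0.211, 0.535, 0.231] pointing down, gripper open.
Joint ranges: [-3.11, 3.11], [-0.84, 2.01], [0.21, 2.61], [-1.34, 4.49], [0.05, 2.63], [-2.56, 2.56]. Speed limits (rad/s): [2.57, 2.57, 3.14, 3.14, 3.14, 3.14].

INTERFACE

Orientations are given as a rotation vector (axis times angle).
In Python, from workcell import ctrl gives the robot as it stands.
- The arm moves only by the shell command python3 -m crank 'ROWS' [FORCE]. ROWS is JSON, a list of rows, each an object with "turn": the turn, a rotation vector about the tool's x, y, z in degrees, a list of three; "translation": the shift along the tool's x, y, z in cm, a list of three; "jaw": the closure, from 0 (fully open) to 1 (shut). In form: [{"turn": [rx, ry, rz], "translation": [dx, dy, dz], "jaw": jaw}, ...]. A call has exactly 10 rows; each row shifts and turns the pose as measured when the row begins, along the tool's axes as they then stand; what a row does not reach is not made up. A row lasts 1/10 s, in which the tool goes at most 50 mm and 8.59 degrees, less where a joint would pass 70% of its speed; a pose out of reach is approached as far as the arm can. A call is refused whole if a number of a shift passes 5 or a number of a turn 8.59, either way. A call with a gripper value outside its range is refused whole. The fingers move at their own pace and stop on an object; FORCE is the grip in N (left out, the last holds). Time passes only in rows, so rows that do not move let the fingers close, or fill a call up. It gives the time, the measured TCP pose, the force and the opening at its end, in the units of the state.
- ctrl.get_state(): the state, without advancing time (a new reading comes with each control period).
- ctrl.snapshot(name): name is "scene" or "top" or "wrist"; returns the picture (384x512x3 uint8, blue, green, red); there is no depth.
- ctrl.calibration(name): a dict with "mtx" (3x3 intrinsics, pixels), "T" (4x4, takes a point from camera to world coordinates). Camera axes: x right, y down, z forward; pixel columns grow to the right and rows downward; lengths in m; the calibration is good to about 2 mm. A picture is of the moment at which its call begins: read the wrist's pose just before it. calibration takes no time and is no camera call; for the wrist camera it gives the pose at the moment of the call.
- ctrl.sign_off(): hands the job in, once; it reports no verdict.
The state is a dict: "t": time; "joint_positions": joint angles; "dq": joint speeds; "joint_efforts": joint torques, N m; "position": TCP position; "tool_rot": TCP orientation; "wrist_force": force on the tool from outside, world axes, zero at the start; "moment": the same for the moment, N m; "gripper_width": finger opening in m.
Only numpy, scipy, OpenCV 4.12 (cv2) and the standard library are available. Lean on these libraries where they do the work, as an engineer would, in place of code of your own. Each camera call takes 0.05 s, during which the arm holds its last target. There are 200 camera calls.

TASK

Change the shaping tool: first lay the loose wooden rib flat inside the open drawer of the tool case and let go of it. Then lift the case's hinged flap by its steel bar until it stands open by itself, draw the metal profile hidden beneath straight up out of its slot by its wooden grip, and finish still holding it upright and steady over the middle of the round white plaster bat, with about 15 cm of air under its lower edge. Leave the jar, the round mould and the brown bottle where they stand.

Things in the scene. Friction and masses are not known exactly. Their poses are not given: they have to be found in the camera images.
- wooden_rib: Loose wooden throwing rib, a flat kidney-shaped slab lying on the table right of the case: 49 mm across its own x, 99 mm long along its own y, 8 mm thick. Origin at the centre of its underside, z up. Pick it across its 49 mm width with the fingertips close to the table. About 22 g. A tall-footed round banding wheel stands farther back (rim from about x 0.61), a long wooden box to the right (from y -0.53).
- tool_case: Fixed wooden case, 155 mm deep (own x), 270 wide (own y), 86 high; origin at the centre of its underside; its front faces own -x, toward the robot. Right part (own -y): the open drawer. Left part (own +y): a bay under a hinged flap. The bay inside: own x -69 to +43 mm, 120 mm along y about own y = +67 mm, floor 6 mm and rim 80 mm above the table.
- drawer (a joint): How far the drawer stands open, m: 0 shut, 0.14 fully open; starts at 0.125 to 0.14. It slides along the case's own -x and stays where it is (about 4 N to move).
- drawer_floor (a point): Point on the drawer's inner floor, mid width, 65 mm behind the inner face of its front; moves with the drawer; axes as the case's. The floor is 10 mm above the table, 112 mm wide (y); the first (joint value - 9 mm) of its length behind the front (116 to 131 mm) is open from above, the rest lies under the case's roof. Side walls 28 mm, front 34 mm above the floor.
- flap (a joint): Angle of the flap, rad: 0 closed (level, as it starts), 1.57 upright, 1.8 at its stop. The hinge is stiff (0.16 N m, 2 to 3 N at the bar), so the flap stays at any angle.
- flap_hinge (a point): Middle of the flap's hinge line, at the flap's rear, 83 mm above the table; the line runs along the case's own y. The flap is 128 mm wide (y), 6 mm thick and reaches 128 mm forward (case's own -x); its front edge rises as it opens.
- flap_bar (a point): Middle of the flap's steel bar: 10 mm round, along the case's own y, 60 mm clear between its posts, 34 mm clear of the flap. Closed: 110 mm ahead of the hinge line, 42 mm above it (125 mm above the table). Pinched fore and aft from above it turns between the pads, so the gripper can point down along the whole arc. With the flap upright the bar is on its far side.
- profile: Loose steel plate under the flap, 78 mm long (own x), 5 thick (own y), 48 high, one end hollowed, dark wooden grip on top; 110 g. Origin: middle of its lower edge, z up. Stands in a slot (7 mm gap, rails 30 mm high) along the case's x, at the bay's mid width, lower edge 6 mm above the table; must rise 30 mm to leave the slot, 80 mm to clear the case.
- profile_grip (a point): Centre of the profile's dark wooden grip: 46 mm long (profile's own x), 14 thick (own y), 20 high; 58 mm above the profile's lower edge. In the case it is 64 mm above the table, 16 mm below the bay's rim. Take it from above across its 14 mm thickness; the open fingers must fit the 120 mm wide bay.
- bat_top (a point): Centre of the upper face of the fixed round white plaster bat on the table, left of the case: 150 mm diameter, 18 mm high. A tall fixed dark-grey stove block stands farther back on the left (its nearest corner at about x 0.54, y 0.37): keep the gripper clear of it when swinging in from the left.
- slip_jar: Bystander: grey jar with black lid, 68 mm diameter, 104 mm high, origin at the centre of its underside. Leave it.
- sprig_mould: Bystander: round brown mould, 66 mm diameter, 34 mm high, origin at the centre of its underside. Leave it.
- oxide_bottle: Bystander: small brown bottle with black cap, 38 mm diameter, 76 mm high, origin at the centre of its underside. Leave it.

How it is judged:
By the outcome, as a careful person would: the job done as asked, in the order asked, and still so for the second after the job is handed in, while the arm keeps its last pose, push and grip.
It also fails if it takes over 72 s, if anything falls off the work surface, if the arm or the gripper's body presses on something with over 40 N, if the wrist force passes 120 N, or if a joint passes its speed limit or range.

## Working session

There is one attempt and no reset: what is moved stays moved. The work goes in short steps, Python scripts to look and compute and a shell command to move; the robot and the scene stay as the last step left them, time stands still between calls to the robot, and variables do not carry over. Pictures are saved under pics/ and viewed, about 8 in all and at most 12, crops included, and the job is handed in when it is done.

```bash
ls; mkdir -p pics; cat > h.py <<'E'
import numpy as np, cv2
from scipy.spatial.transform import Rotation as R
from workcell import ctrl
def ray(c,uv,z):
    K=np.array(c["mtx"]);T=np.array(c["T"])
    d=T[:3,:3]@np.linalg.solve(K,[uv[0],uv[1],1.]);o=T[:3,3]
    return o+d*(z-o[2])/d[2]
def proj(c,p):
    K=np.array(c["mtx"]);T=np.linalg.inv(np.array(c["T"]))
    q=K@(T[:3,:3]@np.array(p)+T[:3,3]);return q[:2]/q[2]
E
python3 - <<'E'
from h import *
s=ctrl.get_state();print(s)
for n in("top","scene"):
    im=ctrl.snapshot(n);cv2.imwrite(f"pics/{n}0.png",im);c=ctrl.calibration(n);print(n,np.round(c["mtx"],1).tolist(),np.round(c["T"],3).tolist())
    cv2.imwrite(f"pics/{n}0b.png",cv2.resize(im,(800,600),interpolation=cv2.INTER_CUBIC))
E
```

```text
pics
{'t': 0.0, 'joint_positions': array([ 1.17602456e+00,  3.20285709e-01,  1.56568772e+00, -1.39921402e-05,
        1.25737898e+00, -2.00006826e-02]), 'dq': array([ 1.15169396e-03,  8.93271255e-05,  7.55230086e-04,  1.05709247e-04,
       -2.66977706e-04, -1.08155298e-03]), 'joint_efforts': array([ 9.30830211e-04, -4.15512979e+01, -2.34172976e+01,  3.18035163e-04,
        8.01080401e-03, -1.40914491e-06]), 'position': array([0.2103045 , 0.53464869, 0.23048243]), 'tool_rot': array([ 2.59558021e+00,  1.76817770e+00, -2.30303308e-03]), 'wrist_force': array([-0.0572318 ,  0.43968034, -0.67207979]), 'moment': array([-0.03503447, -0.02220917, -0.01533974]), 'gripper_width': 0.08551653416106379}
top [[437.7, 0.0, 254.6], [0.0, 437.7, 198.3], [0.0, 0.0, 1.0]] [[-0.019, -0.998, 0.06, 0.495], [-1.0, 0.019, -0.002, -0.037], [0.001, -0.06, -0.998, 1.215], [0.0, 0.0, 0.0, 1.0]]
scene [[389.3, 0.0, 263.8], [0.0, 389.3, 195.0], [0.0, 0.0, 1.0]] [[0.543, -0.485, 0.685, -0.216], [-0.84, -0.322, 0.438, -0.56], [0.008, -0.813, -0.582, 0.775], [0.0, 0.0, 0.0, 1.0]]
```

View pics/top0b.png

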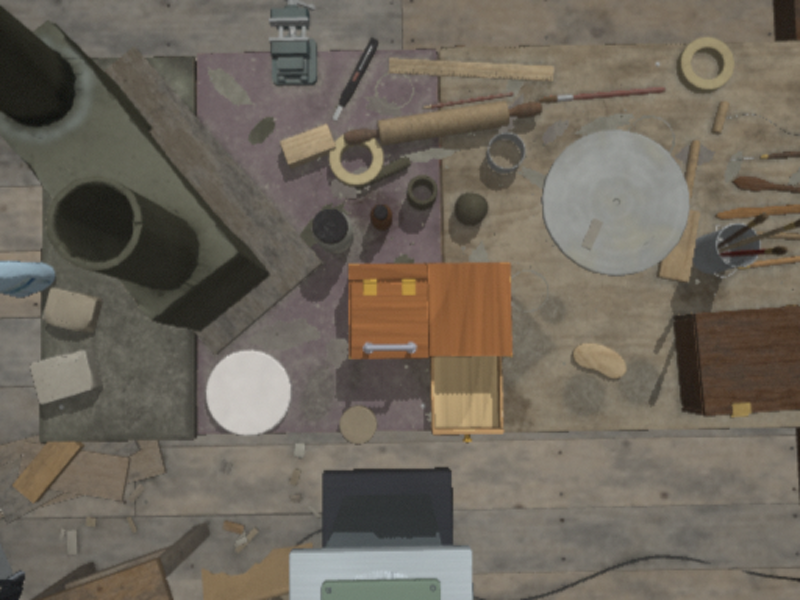

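View pics/scene0b.png

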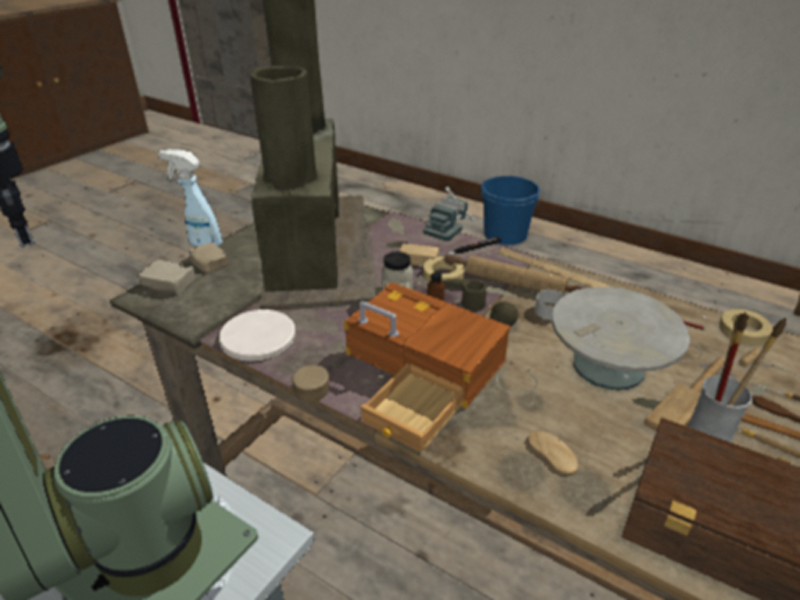

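The top view shows the rib at about (600,360), the case roof at (349–512, 263–358), the bar at (390,348), the drawer at (432–502, 356–433) and the bat at (249,392). The mould is in front at (358,424). The jar (331,228) and bottle (381,215) stand behind the case.

```bash
python3 - <<'E'
from h import *
c=ctrl.calibration("top");im=cv2.imread("pics/top0.png");hsv=cv2.cvtColor(im,cv2.COLOR_BGR2HSV)
k=0.64
def show(n,u,v,z): print(n,np.round(ray(c,(u*k,v*k),z),4))
for p in [(349,264),(512,263),(512,356),(349,358)]: show("case",*p,.086)
for p in [(365,348),(415,348)]: show("bar",*p,.125)
for p in [(432,433),(502,432)]: show("drawer front",*p,.044)
for p in [(331,225)]: show("jar",*p,.104)
show("bottle",381,213,.076);show("mould",358,424,.034)
print(hsv[230,384],hsv[251,159],hsv[222,384])
def blob(m,seed,n,z):
    nn,l,st,ce=cv2.connectedComponentsWithStats(m.astype(np.uint8));i=l[seed[1],seed[0]]
    cn=max(cv2.findContours((l==i).astype(np.uint8),0,1)[0],key=len)
    P=np.array([ray(c,q[0],z)[:2] for q in cn],np.float32)
    print(n,i,st[i].tolist(),"hull minrect",cv2.minAreaRect(P),"circ",cv2.minEnclosingCircle(P))
    (cx,cy),(w,h),a=cv2.minAreaRect(P);print(cv2.boxPoints(((cx,cy),(w,h),a)).round(4).tolist())
S=hsv[...,1].astype(int);V=hsv[...,2].astype(int)
bx=hsv.copy()
m=(V>185)&(S<40);blob(m,(159,251),"bat",.018)
print(np.array2string(V[215:248:3,360:410:4]));print(np.array2string(S[215:248:3,360:410:4]))
cv2.imwrite("pics/crop.png",np.hstack([cv2.resize(im[155:290,215:330],None,fx=4,fy=4,interpolation=2),cv2.resize(im[155:290,355:410],None,fx=4,fy=4,interpolation=2)]))
E
```

```text
case [0.6408 0.0401 0.086 ]
case [ 0.6374 -0.2307  0.086 ]
case [ 0.4833 -0.2262  0.086 ]
case [0.4851 0.0423 0.086 ]
bar [0.5008 0.0139 0.125 ]
bar [ 0.4993 -0.0657  0.125 ]
drawer front [ 0.3551 -0.0937  0.044 ]
drawer front [ 0.3545 -0.2126  0.044 ]
jar [0.7033 0.0674 0.104 ]
bottle [ 0.7274 -0.0143  0.076 ]
mould [0.3716 0.0322 0.034 ]
[ 19  77 158] [ 16  14 201] [ 18  74 175]
bat 1 [133, 224, 53, 54, 2200] hull minrect ((0.42931756377220154, 0.2236405313014984), (0.14094308018684387, 0.14104942977428436), 44.30069351196289) circ ((0.4295039772987366, 0.22370228171348572), 0.0725153237581253)
[[0.3296000063419342, 0.2249000072479248], [0.42809998989105225, 0.12389999628067017], [0.5289999842643738, 0.2223999947309494], [0.43050000071525574, 0.32330000400543213]]
[[125 128 127 123 126 122 118 115 116 124 123 129 133]
 [136 140 133 130 134 135 128 127 126 130 133 138 136]
 [127 127 130 161 170 167 174 129 122 125 125 131 129]
 [134 138 146 158 160 164 166 171 153 128 131 137 138]
 [140 139 139 147 155 156 155 153 157 143 125 123 122]
 [141 135 128 145 145 154 158 162 160 161 128 114 113]
 [131 134  93 138 141 154 145 158 163 165 140 108 108]
 [136 135 127  90  89 110 143 147 155 161 148 111 105]
 [133 128 120 114 114 103  86 140 147 154 115 112 106]
 [123 115 112 112 111 110 119  92  94  93 114 114 111]
 [126 113 109 113 108 108 116 123 122 108 109 109 115]]
[[61 60 58 52 53 61 56 58 59 58 54 55 56]
 [53 55 52 53 53 57 58 56 55 53 52 50 54]
 [54 54 59 74 77 72 72 67 59 59 57 53 57]
 [53 54 79 77 77 78 77 78 70 54 49 52 48]
 [51 50 81 83 72 82 77 82 83 75 59 54 56]
 [51 51 74 77 81 81 77 76 77 78 56 51 52]
 [41 53 60 76 80 75 81 76 77 74 66 47 47]
 [54 53 56 57 57 74 77 78 74 71 71 41 39]
 [54 50 51 49 51 52 56 77 76 76 49 39 36]
 [54 53 43 46 41 44 49 55 65 47 40 40 37]
 [49 41 44 41 40 42 48 50 54 50 44 40 38]]
```

View pics/crop.png

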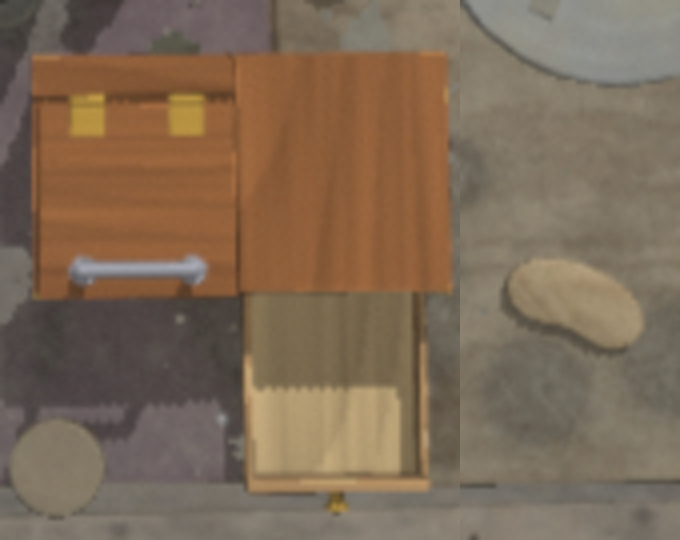

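```bash
cat >> h.py <<'E'
def go(x,y,z,yawdeg):
    """remaining turn (deg, tool axes), and shift (cm) in present tool axes and in the axes after the turn"""
    s=ctrl.get_state();A=R.from_rotvec(s["tool_rot"]);a=np.radians(yawdeg);c,q=np.cos(a),np.sin(a)
    B=R.from_matrix(np.array([[c,q,0],[q,-c,0],[0,0,-1]]).T)
    d=np.array([x,y,z])-s["position"]
    M=A.as_matrix()
    print("pos",s["position"].round(4),"yaw",np.degrees(np.arctan2(M[1,0],M[0,0])).round(2),"tilt z",M[:,2].round(4),"F",s["wrist_force"].round(1),"w",round(s["gripper_width"],4),"t",round(s["t"],2))
    print(" turn",np.degrees((A.inv()*B).as_rotvec()).round(1),"shift now",(A.inv().apply(d)*100).round(2),"after",(B.inv().apply(d)*100).round(2))
E
python3 - <<'E'
from h import *
c=ctrl.calibration("top");im=cv2.imread("pics/top0.png");hsv=cv2.cvtColor(cv2.GaussianBlur(im,(3,3),0),cv2.COLOR_BGR2HSV)
m=((hsv[...,1]>66)&(hsv[...,2]>115)).astype(np.uint8);w=np.zeros_like(m);w[212:250,358:412]=m[212:250,358:412]
nn,l,st,ce=cv2.connectedComponentsWithStats(w);i=1+st[1:,4].argmax();print(st[i],ce[i])
ys,xs=np.where(l==i)
P=np.array([ray(c,(u,v),.006)[:2] for u,v in zip(xs,ys)])
mu=P.mean(0);e,V=np.linalg.eigh(np.cov(P.T));L=V[:,1];a=np.degrees(np.arctan2(*L[::-1]));N=np.array([-L[1],L[0]])
ex=[((P-mu)@v) for v in(L,N)];print("mean",mu,"long axis deg",a,[ (q.min(),q.max(),np.ptp(q)) for q in ex])
o=mu+L*(ex[0].min()+ex[0].max())/2+N*(ex[1].min()+ex[1].max())/2;print("box centre",o, "rect",cv2.minAreaRect(P.astype(np.float32)))
go(o[0],o[1],.2,a-90)
go(o[0],o[1],.2,a+90)
E
```

```text
[367 220  34  22 505] [383.76237624 229.6039604 ]
mean [ 0.47471966 -0.3940496 ] long axis deg 67.48809648170358 [(np.float64(-0.047121137604742444), np.float64(0.048422571593165584), np.float64(0.09554370919790803)), (np.float64(-0.026469056368409093), np.float64(0.02249935945990371), np.float64(0.0489684158283128))]
box centre [ 0.47680241 -0.39420842] rect ((0.4768695533275604, -0.3942887783050537), (0.09556984901428223, 0.04883018508553505), 67.05702209472656)
pos [0.2103 0.5347 0.2306] yaw 68.53 tilt z [-6.0e-04 -1.4e-03 -1.0e+00] F [-0.1  0.5 -0.7] w 0.0854 t 0.1
 turn [ 0.1  0.1 91. ] shift now [-76.68  58.8    3.17] after [60.18 75.61  3.06]
pos [0.2103 0.5347 0.2306] yaw 68.53 tilt z [-6.0e-04 -1.4e-03 -1.0e+00] F [-0.1  0.5 -0.7] w 0.0854 t 0.1
 turn [ -0.1   0.1 -89. ] shift now [-76.68  58.8    3.17] after [-60.18 -75.61   3.06]
```

```bash
Z='{"turn":[0,0,8.5],"translation":[0,0,0],"jaw":0}'; python3 -m crank '[{"turn":[0,0,8.5],"translation":[0,0,0],"jaw":0},{"turn":[0,0,8.5],"translation":[0,0,0],"jaw":0},{"turn":[0,0,8.5],"translation":[0,0,0],"jaw":0},{"turn":[0,0,8.5],"translation":[0,0,0],"jaw":0},{"turn":[0,0,8.5],"translation":[0,0,0],"jaw":0},{"turn":[0,0,8.5],"translation":[0,0,0],"jaw":0},{"turn":[0,0,8.5],"translation":[0,0,0],"jaw":0},{"turn":[0,0,8.5],"translation":[0,0,0],"jaw":0},{"turn":[0,0,8.5],"translation":[0,0,0],"jaw":0},{"turn":[0,0,8.5],"translation":[0,0,0],"jaw":0}]' 30
python3 -c "
from h import *
go(.4768,-.3942,.2,-22.5)"
```

```text
t: 1.1
position: [0.2091, 0.5318, 0.2251]
tool_rot: [3.092, -0.481, -0.005]
wrist_force: [-0.1, 0.7, -0.3]
gripper_width: 0.0854
pos [0.2091 0.5318 0.2251] yaw -17.67 tilt z [-0.0051 -0.0121 -0.9999] F [-0.1  0.7 -0.3] w 0.0854 t 1.1
 turn [0.8 0.  4.8] shift now [53.62 80.06  3.5 ] after [60.17 75.31  2.51]
```

```bash
python3 -m crank '[{"turn":[0.2,0,1.2],"translation":[2.7,4.0,0],"jaw":0},{"turn":[0.2,0,1.2],"translation":[2.7,4.0,0],"jaw":0},{"turn":[0.2,0,1.2],"translation":[2.7,4.0,0],"jaw":0},{"turn":[0.2,0,1.2],"translation":[2.7,4.0,0],"jaw":0},{"turn":[0,0,0],"translation":[2.9,3.8,0],"jaw":0},{"turn":[0,0,0],"translation":[2.9,3.8,0],"jaw":0},{"turn":[0,0,0],"translation":[2.9,3.8,0],"jaw":0},{"turn":[0,0,0],"translation":[2.9,3.8,0],"jaw":0},{"turn":[0,0,0],"translation":[2.9,3.8,0],"jaw":0},{"turn":[0,0,0],"translation":[2.9,3.8,0],"jaw":0}]'
python3 -c "
from h import *
go(.4768,-.3942,.2,-22.5)"
```

```text
t: 2.1
position: [0.3307, 0.0556, 0.222]
tool_rot: [3.082, -0.6, 0.001]
wrist_force: [2.0, -0.4, 0.1]
gripper_width: 0.0857
pos [0.3307 0.0556 0.222 ] yaw -22.05 tilt z [ 1.0e-04 -1.3e-03 -1.0e+00] F [ 2.  -0.4  0.1] w 0.0857 t 2.1
 turn [ 0.1 -0.   0.5] shift now [30.42 36.2   2.26] after [30.71 35.96  2.2 ]
```

```bash
python3 -m crank '[{"turn":[0,0,0.5],"translation":[3.1,3.7,0],"jaw":0},{"turn":[0,0,0],"translation":[3.1,3.7,0],"jaw":0},{"turn":[0,0,0],"translation":[3.1,3.7,0.2],"jaw":0},{"turn":[0,0,0],"translation":[3.1,3.7,0.2],"jaw":0.1},{"turn":[0,0,0],"translation":[3.1,3.7,0.4],"jaw":0.1},{"turn":[0,0,0],"translation":[3.1,3.6,0.4],"jaw":0.1},{"turn":[0,0,0],"translation":[3.1,3.6,0.4],"jaw":0.1},{"turn":[0,0,0],"translation":[3.1,3.6,0.3],"jaw":0.1},{"turn":[0,0,0],"translation":[3.1,3.6,0.3],"jaw":0.1},{"turn":[0,0,0],"translation":[0,0,0],"jaw":0.1}]'
python3 - <<'E'
from h import *
go(.4768,-.3942,.2,-22.5)
c=ctrl.calibration("wrist");im=ctrl.snapshot("wrist");cv2.imwrite("pics/w1.png",im)
print(proj(c,[.4768,-.3942,.008]),proj(c,ctrl.get_state()["position"]))
E
```

```text
t: 3.1
position: [0.4612, -0.3783, 0.1966]
tool_rot: [-3.077, 0.63, -0.002]
wrist_force: [-1.7, 1.2, -0.4]
gripper_width: 0.077
pos [ 0.4612 -0.3783  0.1966] yaw -23.15 tilt z [ 1.6e-03  7.0e-04 -1.0e+00] F [-1.7  1.2 -0.4] w 0.077 t 3.1
 turn [-0.1 -0.1 -0.7] shift now [ 2.06  0.85 -0.34] after [ 2.05  0.87 -0.34]
[276.5665903 176.5682266] [252.39850212 257.86320088]
```

View pics/w1.png

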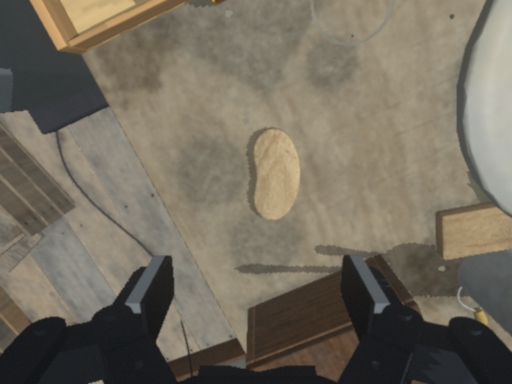

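The wrist view shows the rib at about (276,174) with its long axis nearly vertical in the image. I predicted (276.6,176.6), so the measurement holds.

```bash
python3 -m crank '[{"turn":[0,0,-0.7],"translation":[1.0,0.45,2],"jaw":0.2},{"turn":[0,0,0],"translation":[1.0,0.4,3],"jaw":0.2},{"turn":[0,0,0],"translation":[0,0,3],"jaw":0.2},{"turn":[0,0,0],"translation":[0,0,3],"jaw":0.2},{"turn":[0,0,0],"translation":[0,0,3],"jaw":0.2},{"turn":[0,0,0],"translation":[0,0,2],"jaw":0.2},{"turn":[0,0,0],"translation":[0,0,1],"jaw":0.2},{"turn":[0,0,0],"translation":[0,0,0],"jaw":0.2},{"turn":[0,0,0],"translation":[0,0,0],"jaw":0.2},{"turn":[0,0,0],"translation":[0,0,0],"jaw":0.2}]'
python3 - <<'E'
from h import *
go(.4768,-.3942,.003,-22.5)
E
```

```text
t: 4.15
position: [0.4744, -0.3803, 0.0251]
tool_rot: [-3.077, 0.6, 0.002]
wrist_force: [0.4, -0.3, -0.5]
gripper_width: 0.0684
pos [ 0.4744 -0.3803  0.0251] yaw -22.07 tilt z [-2.e-04  7.e-03 -1.e+00] F [ 0.4 -0.3 -0.5] w 0.0684 t 4.15
 turn [-0.4  0.2  0.4] shift now [0.75 1.21 2.2 ] after [0.75 1.19 2.21]
```

```bash
python3 -m crank '[{"turn":[-0.4,0.2,0.4],"translation":[0.4,0.6,0],"jaw":0.2},{"turn":[0,0,0],"translation":[0.4,0.6,0],"jaw":0.2},{"turn":[0,0,0],"translation":[0,0,0.6],"jaw":0.2},{"turn":[0,0,0],"translation":[0,0,0.6],"jaw":0.2},{"turn":[0,0,0],"translation":[0,0,0.5],"jaw":0.2},{"turn":[0,0,0],"translation":[0,0,0.4],"jaw":0.2},{"turn":[0,0,0],"translation":[0,0,0],"jaw":0.2},{"turn":[0,0,0],"translation":[0,0,0],"jaw":0.2},{"turn":[0,0,0],"translation":[0,0,0],"jaw":0.2},{"turn":[0,0,0],"translation":[0,0,0],"jaw":0.2}]'
python3 - <<'E'
from h import *
go(.4768,-.3942,.003,-22.5)
E
```

```text
t: 5.15
position: [0.4788, -0.3972, 0.0049]
tool_rot: [3.077, -0.613, 0.008]
wrist_force: [0.6, -0.4, -0.1]
gripper_width: 0.0684
pos [ 0.4788 -0.3972  0.0049] yaw -22.54 tilt z [ 0.0044 -0.0048 -1.    ] F [ 0.6 -0.4 -0.1] w 0.0684 t 5.15
 turn [ 0.2 -0.3 -0. ] shift now [-0.3  -0.2   0.18] after [-0.3  -0.2   0.19]
```

```bash
python3 -m crank '[{"turn":[0.2,-0.3,0],"translation":[-0.3,-0.2,0.2],"jaw":0.2},{"turn":[0,0,0],"translation":[0,0,0],"jaw":0.3},{"turn":[0,0,0],"translation":[0,0,0],"jaw":0.4},{"turn":[0,0,0],"translation":[0,0,0],"jaw":0.5},{"turn":[0,0,0],"translation":[0,0,0],"jaw":0.6},{"turn":[0,0,0],"translation":[0,0,0],"jaw":0.6},{"turn":[0,0,0],"translation":[0,0,0],"jaw":0.6},{"turn":[0,0,0],"translation":[0,0,0],"jaw":0.6},{"turn":[0,0,0],"translation":[0,0,0],"jaw":0.6},{"turn":[0,0,0],"translation":[0,0,0],"jaw":0.6}]' 30
python3 -m crank '[{"turn":[0,0,0],"translation":[0,0,-2],"jaw":0.6},{"turn":[0,0,0],"translation":[0,0,-3],"jaw":0.6},{"turn":[0,0,0],"translation":[0,0,-3],"jaw":0.6},{"turn":[0,0,0],"translation":[0,0,-3],"jaw":0.6},{"turn":[0,0,0],"translation":[0,0,-2],"jaw":0.6},{"turn":[0,0,0],"translation":[0,0,0],"jaw":0.6},{"turn":[0,0,0],"translation":[0,0,0],"jaw":0.6},{"turn":[0,0,0],"translation":[0,0,0],"jaw":0.6},{"turn":[0,0,0],"translation":[0,0,0],"jaw":0.6},{"turn":[0,0,0],"translation":[0,0,0],"jaw":0.6}]'
python3 - <<'E'
from h import *
c=ctrl.calibration("top");im=ctrl.snapshot("top")
# drawer: refine with edges
go(.424,-.153,.14,-90.6)
w=ctrl.snapshot("wrist")
cv2.imwrite("pics/w2.png",np.vstack([w[150:],cv2.resize(im[200:300,340:440],(512,512),interpolation=2)[:360]]))
E
```

```text
t: 6.15
position: [0.4764, -0.3947, 0.0103]
tool_rot: [3.08, -0.613, 0.004]
wrist_force: [-0.1, 0.0, -0.9]
gripper_width: 0.034
t: 7.15
position: [0.4737, -0.3919, 0.1355]
tool_rot: [-3.075, 0.611, 0.018]
wrist_force: [0.3, -0.1, -0.1]
gripper_width: 0.034
pos [ 0.4736 -0.3918  0.1354] yaw -22.48 tilt z [-0.0103  0.0089 -0.9999] F [-0.2  0.3 -0.7] w 0.0343 t 7.2
 turn [ 0.2  0.8 68.1] shift now [-13.72 -20.17  -0.2 ] after [-23.83   5.21  -0.46]
```

View pics/w2.png

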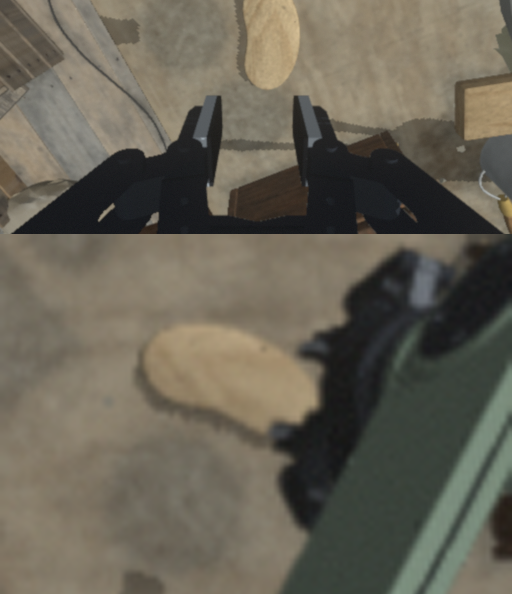

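I missed it. The fingertips were too high when open, about 8 mm behind the TCP, and slid over the rib, which is still flat on the table. I'll measure it again from the wrist view and use a narrower, lower approach.

```bash
cat > rib.py <<'E'
from h import *
c=ctrl.calibration("wrist");im=ctrl.snapshot("wrist");cv2.imwrite("pics/w3.png",im)
hsv=cv2.cvtColor(cv2.GaussianBlur(im,(5,5),0),cv2.COLOR_BGR2HSV)
uv=proj(c,[.4768,-.3942,.008]).round().astype(int);print(uv,hsv[uv[1],uv[0]],hsv[uv[1],uv[0]-60])
m=((hsv[...,1]>np.mean([hsv[uv[1],uv[0],1],hsv[uv[1],uv[0]-60,1]]))&(hsv[...,2]>140)).astype(np.uint8)
m[262:]=0
nn,l,st,ce=cv2.connectedComponentsWithStats(m);i=l[uv[1],uv[0]];print(i,st[i])
ys,xs=np.where(l==i);P=np.array([ray(c,(u,v),.008)[:2] for u,v in zip(xs,ys)])
mu=P.mean(0);e,V=np.linalg.eigh(np.cov(P.T));L=V[:,1];L=L*np.sign(L[1]);a=np.degrees(np.arctan2(*L[::-1]))
print("pca",mu,a,cv2.minAreaRect(P.astype(np.float32)))
go(mu[0],mu[1],.03,a-90)
E
python3 rib.py
```

```text
[263 187] [ 18  82 177] [ 24  38 134]
51 [ 243  128   65  112 5188]
pca [ 0.48407819 -0.39503307] 69.2748017816937 ((0.48347121477127075, -0.3962014317512512), (0.09727498888969421, 0.053722891956567764), 76.4334716796875)
pos [ 0.4739 -0.3921  0.136 ] yaw -22.49 tilt z [-0.0093  0.008  -0.9999] F [ 0.   0.  -0.2] w 0.0339 t 7.3
 turn [-0.2  0.7 -1.8] shift now [ 1.18 -0.07 10.59] after [ 1.06 -0.08 10.6 ]
```

```bash
python3 -m crank '[{"turn":[0.2,0.7,-1.5],"translation":[0.5,0,0],"jaw":0.3},{"turn":[0,0,0],"translation":[0.4,0,0],"jaw":0.3},{"turn":[0,0,0],"translation":[0,0,0],"jaw":0.3},{"turn":[0,0,0],"translation":[0,0,0],"jaw":0.3},{"turn":[0,0,0],"translation":[0,0,0],"jaw":0.3},{"turn":[0,0,0],"translation":[0,0,0],"jaw":0.3},{"turn":[0,0,0],"translation":[0,0,0],"jaw":0.3},{"turn":[0,0,0],"translation":[0,0,0],"jaw":0.3},{"turn":[0,0,0],"translation":[0,0,0],"jaw":0.3},{"turn":[0,0,0],"translation":[0,0,0],"jaw":0.3}]'
sed -i 's/^m\[262:\]=0/m[262:]=0;m=cv2.morphologyEx(m,cv2.MORPH_OPEN,np.ones((9,9),np.uint8))/' rib.py
cat >> rib.py <<'E'
cn=cv2.findContours((l==i).astype(np.uint8),0,1)[0];v=im.copy();cv2.drawContours(v,cn,-1,(0,0,255),1)
for k in (0,1): cv2.line(v,*[tuple(int(q) for q in proj(c,[*(mu+s*V[:,k]*(.025,.05)[k]),.008])) for s in(-1,1)],(255,0,0),1)
cv2.imwrite("pics/w3c.png",cv2.resize(v[90:290,160:400],None,fx=2,fy=2))
E
python3 rib.py
```

```text
t: 8.3
position: [0.4822, -0.3953, 0.1354]
tool_rot: [-3.081, 0.572, -0.001]
wrist_force: [-0.4, 0.1, -0.4]
gripper_width: 0.0596
[251 188] [ 19  81 173] [ 24  37 131]
2 [ 232  131   57  109 5120]
pca [ 0.48402458 -0.3947773 ] 68.61100330933951 ((0.4845331013202667, -0.3972448408603668), (0.09595109522342682, 0.047546979039907455), 68.67005157470703)
pos [ 0.4822 -0.3952  0.1354] yaw -21.03 tilt z [ 0.0021  0.0075 -1.    ] F [-0.   0.9 -0.1] w 0.0596 t 8.35
 turn [-0.4  0.   0.4] shift now [ 0.16 -0.03 10.54] after [ 0.15 -0.11 10.54]
```

View pics/w3c.png

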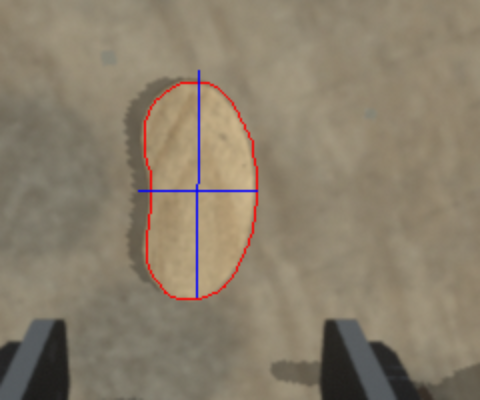

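The contour fits cleanly, 96 × 47.5 mm, with its centre at (0.4848,-0.396). Now I'll grasp it lower.

```bash
python3 -m crank '[{"turn":[-0.4,0,0.4],"translation":[0.3,0,0],"jaw":0.3},{"turn":[0,0,0],"translation":[0,0,3],"jaw":0.3},{"turn":[0,0,0],"translation":[0,0,3],"jaw":0.3},{"turn":[0,0,0],"translation":[0,0,2],"jaw":0.3},{"turn":[0,0,0],"translation":[0,0,1.5],"jaw":0.3},{"turn":[0,0,0],"translation":[0,0,0.6],"jaw":0.3},{"turn":[0,0,0],"translation":[0,0,0],"jaw":0.3},{"turn":[0,0,0],"translation":[0,0,0],"jaw":0.3},{"turn":[0,0,0],"translation":[0,0,0],"jaw":0.3},{"turn":[0,0,0],"translation":[0,0,0],"jaw":0.3}]'
python3 -c "
from h import *
go(.4848,-.396,-.001,-21.4)"
```

```text
t: 9.35
position: [0.4895, -0.399, 0.035]
tool_rot: [3.081, -0.585, 0.012]
wrist_force: [0.9, 0.9, -0.3]
gripper_width: 0.0598
pos [ 0.4895 -0.399   0.035 ] yaw -21.52 tilt z [ 0.0068 -0.0071 -1.    ] F [ 0.9  0.9 -0.3] w 0.0598 t 9.35
 turn [ 0.2 -0.5 -0.1] shift now [-0.57 -0.12  3.59] after [-0.54 -0.11  3.6 ]
```

```bash
python3 -m crank '[{"turn":[0.2,-0.5,0],"translation":[-0.5,-0.1,0.6],"jaw":0.3},{"turn":[0,0,0],"translation":[0,0,0.7],"jaw":0.3},{"turn":[0,0,0],"translation":[0,0,0.7],"jaw":0.3},{"turn":[0,0,0],"translation":[0,0,0.7],"jaw":0.3},{"turn":[0,0,0],"translation":[0,0,0.5],"jaw":0.3},{"turn":[0,0,0],"translation":[0,0,0],"jaw":0.3},{"turn":[0,0,0],"translation":[0,0,0],"jaw":0.3},{"turn":[0,0,0],"translation":[0,0,0],"jaw":0.3},{"turn":[0,0,0],"translation":[0,0,0],"jaw":0.3},{"turn":[0,0,0],"translation":[0,0,0],"jaw":0.3}]'
python3 -c "
from h import *
go(.4848,-.396,-.001,-21.4)"
```

```text
t: 10.35
position: [0.4853, -0.3965, 0.0012]
tool_rot: [3.085, -0.587, 0.002]
wrist_force: [0.9, 0.2, -0.5]
gripper_width: 0.0599
pos [ 0.4853 -0.3965  0.0012] yaw -21.54 tilt z [ 9.0e-04 -1.4e-03 -1.0e+00] F [ 0.9  0.2 -0.5] w 0.0599 t 10.35
 turn [ 0.1 -0.1 -0.1] shift now [-0.06 -0.03  0.22] after [-0.06 -0.03  0.22]
```

```bash
python3 -m crank '[{"turn":[0,0,0],"translation":[0,0,0.2],"jaw":0.34},{"turn":[0,0,0],"translation":[0,0,0.1],"jaw":0.34},{"turn":[0,0,0],"translation":[0,0,0],"jaw":0.4},{"turn":[0,0,0],"translation":[0,0,0],"jaw":0.5},{"turn":[0,0,0],"translation":[0,0,0],"jaw":0.6},{"turn":[0,0,0],"translation":[0,0,0],"jaw":0.6},{"turn":[0,0,0],"translation":[0,0,0],"jaw":0.6},{"turn":[0,0,0],"translation":[0,0,0],"jaw":0.6},{"turn":[0,0,0],"translation":[0,0,0],"jaw":0.6},{"turn":[0,0,0],"translation":[0,0,0],"jaw":0.6}]' 30
```

```text
t: 11.35
position: [0.4854, -0.3967, -0.0011]
tool_rot: [3.085, -0.587, 0.003]
wrist_force: [-0.6, 0.1, 0.7]
gripper_width: 0.0467
```

```bash
python3 -m crank '[{"turn":[0,0,0],"translation":[0,0,-1],"jaw":0.6},{"turn":[0,0,0],"translation":[0,0,-2.5],"jaw":0.6},{"turn":[0,0,0],"translation":[0,0,-3],"jaw":0.6},{"turn":[0,0,0],"translation":[0,0,-3],"jaw":0.6},{"turn":[0,0,0],"translation":[0,0,-3],"jaw":0.6},{"turn":[0,0,0],"translation":[0,0,-2],"jaw":0.6},{"turn":[0,0,0],"translation":[0,0,0],"jaw":0.6},{"turn":[0,0,0],"translation":[0,0,0],"jaw":0.6},{"turn":[0,0,0],"translation":[0,0,0],"jaw":0.6},{"turn":[0,0,0],"translation":[0,0,0],"jaw":0.6}]'
python3 -c "
from h import *
c=ctrl.calibration('wrist');s=ctrl.get_state();print(R.from_rotvec(s['tool_rot']).inv().apply(np.array(c['T'])[:3,3]-s['position']))
go(.4235,-.1539,.14,-90.6)"
```

```text
t: 12.35
position: [0.4842, -0.3954, 0.15]
tool_rot: [3.086, -0.587, -0.001]
wrist_force: [-0.3, -0.2, -1.7]
gripper_width: 0.0464
[ 0.00042016 -0.08167119 -0.14251954]
pos [ 0.4842 -0.3954  0.15  ] yaw -21.53 tilt z [-5.e-04 -1.e-04 -1.e+00] F [-0.3 -0.2 -1.7] w 0.0464 t 12.35
 turn [ 0.   0.  69.1] shift now [-14.51 -20.24   1.01] after [-24.09   6.32   1.  ]
```

```bash
python3 -m crank '[{"turn":[0,0,8],"translation":[0,0,0],"jaw":0.6},{"turn":[0,0,8],"translation":[0,0,0],"jaw":0.6},{"turn":[0,0,8],"translation":[0,0,0],"jaw":0.6},{"turn":[0,0,8],"translation":[0,0,0],"jaw":0.6},{"turn":[0,0,8],"translation":[0,0,0],"jaw":0.6},{"turn":[0,0,8],"translation":[0,0,0],"jaw":0.6},{"turn":[0,0,8],"translation":[0,0,0],"jaw":0.6},{"turn":[0,0,8],"translation":[0,0,0],"jaw":0.6},{"turn":[0,0,5],"translation":[0,0,0],"jaw":0.6},{"turn":[0,0,0],"translation":[0,0,0],"jaw":0.6}]'
python3 -c "
from h import *
go(.4235,-.1539,.14,-90.6)"
```

```text
t: 13.35
position: [0.4788, -0.3909, 0.1347]
tool_rot: [2.152, -2.284, -0.044]
wrist_force: [0.1, 0.5, 0.2]
gripper_width: 0.0465
pos [ 0.4788 -0.3909  0.1347] yaw -93.41 tilt z [-0.0219  0.018  -0.9996] F [0.1 0.5 0.2] w 0.0465 t 13.35
 turn [ 1.3  1.  -2.8] shift now [-2.334e+01  6.930e+00  2.000e-02] after [-23.64   5.78  -0.53]
```

```bash
python3 -m crank '[{"turn":[1.3,1.0,-2.8],"translation":[0,0,0],"jaw":0.6},{"turn":[0,0,0],"translation":[-4,1,0],"jaw":0.6},{"turn":[0,0,0],"translation":[-4,1,0],"jaw":0.6},{"turn":[0,0,0],"translation":[-4,1,0],"jaw":0.6},{"turn":[0,0,0],"translation":[-4,1,0],"jaw":0.6},{"turn":[0,0,0],"translation":[-4,1,0],"jaw":0.6},{"turn":[0,0,0],"translation":[-3.5,1,0],"jaw":0.6},{"turn":[0,0,0],"translation":[0,0,0],"jaw":0.6},{"turn":[0,0,0],"translation":[0,0,0],"jaw":0.6},{"turn":[0,0,0],"translation":[0,0,0],"jaw":0.6}]'
python3 - <<'E'
from h import *
go(.4235,-.1539,.14,-90.6)
c=ctrl.calibration("wrist");im=ctrl.snapshot("wrist");cv2.imwrite("pics/w4.png",im)
t=ctrl.snapshot("top");cv2.imwrite("pics/w4c.png",np.hstack([im,cv2.resize(t[180:290,255:345],(314,384),interpolation=2)])[:, :800])
E
```

```text
t: 14.35
position: [0.4136, -0.1478, 0.1271]
tool_rot: [2.23, -2.208, -0.016]
wrist_force: [1.3, -0.1, -0.2]
gripper_width: 0.0465
pos [ 0.4136 -0.1478  0.1271] yaw -89.45 tilt z [-0.0093  0.0046 -0.9999] F [ 1.3 -0.1 -0.2] w 0.0465 t 14.35
 turn [0.5 0.3 1.1] shift now [ 0.62 -0.97 -1.3 ] after [ 0.6  -0.99 -1.29]
```

View pics/w4c.png

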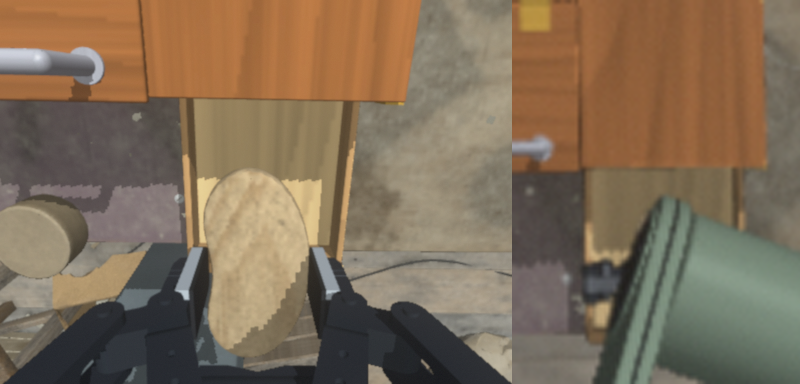

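```bash
python3 - <<'E'
from h import *
c=ctrl.calibration("wrist")
for n,u,z in [("case front L",(147,101),.086),("case front R",(405,101),.086),("wall in L",(195,110),.038),("wall in L2",(197,170),.038),("wall in R",(343,110),.038),("wall in R2",(333,230),.038),("rib far",(252,169),.135),("rib near",(240,355),.135),("rib L",(205,215),.135),("rib R",(308,240),.135)]:
    print(n,ray(c,u,z).round(4))
E
```

```text
case front L [ 0.4865 -0.0887  0.086 ]
case front R [ 0.4876 -0.2258  0.086 ]
wall in L [ 0.478  -0.1051  0.038 ]
wall in L2 [ 0.4361 -0.1043  0.038 ]
wall in R [ 0.4789 -0.2053  0.038 ]
wall in R2 [ 0.3898 -0.2059  0.038 ]
rib far [ 0.4624 -0.1457  0.135 ]
rib near [ 0.364  -0.1398  0.135 ]
rib L [ 0.4415 -0.1252  0.135 ]
rib R [ 0.4298 -0.1708  0.135 ]
```

```bash
python3 -m crank '[{"turn":[0.5,0.3,-0.5],"translation":[0.7,-1.0,0],"jaw":0.6},{"turn":[0,0,0.8],"translation":[0,0,1.5],"jaw":0.6},{"turn":[0,0,0],"translation":[0,0,1.5],"jaw":0.6},{"turn":[0,0,0],"translation":[0,0,1.5],"jaw":0.6},{"turn":[0,0,0],"translation":[0,0,0.8],"jaw":0.6},{"turn":[0,0,0],"translation":[0,0,0],"jaw":0.6},{"turn":[0,0,0],"translation":[0,0,0],"jaw":0.6},{"turn":[0,0,0],"translation":[0,0,0],"jaw":0.6},{"turn":[0,0,0],"translation":[0,0,0],"jaw":0.6},{"turn":[0,0,0],"translation":[0,0,0],"jaw":0.6}]'
python3 -c "
from h import *
go(.4240,-.155,.0095,-90.6)"
```

```text
t: 15.45
position: [0.4332, -0.1644, 0.074]
tool_rot: [-2.218, 2.22, -0.021]
wrist_force: [-0.1, 1.0, -0.2]
gripper_width: 0.0467
pos [ 0.4332 -0.1644  0.074 ] yaw -90.05 tilt z [ 0.0121 -0.007  -0.9999] F [-0.1  1.  -0.2] w 0.0467 t 15.45
 turn [-0.7 -0.4  0.6] shift now [-0.98  1.    6.43] after [-0.93  0.93  6.45]
```

```bash
python3 -m crank '[{"turn":[-0.6,-0.4,0.6],"translation":[-0.9,0.9,0],"jaw":0.6},{"turn":[0,0,0],"translation":[0,0,0],"jaw":0.6},{"turn":[0,0,0],"translation":[0,0,1.0],"jaw":0.6},{"turn":[0,0,0],"translation":[0,0,1.0],"jaw":0.6},{"turn":[0,0,0],"translation":[0,0,0.9],"jaw":0.6},{"turn":[0,0,0],"translation":[0,0,0.5],"jaw":0.6},{"turn":[0,0,0],"translation":[0,0,0],"jaw":0.6},{"turn":[0,0,0],"translation":[0,0,0],"jaw":0.6},{"turn":[0,0,0],"translation":[0,0,0],"jaw":0.6},{"turn":[0,0,0],"translation":[0,0,0],"jaw":0.6}]'
python3 -c "
from h import *
go(.4240,-.155,.0095,-90.6)"
```

```text
t: 16.45
position: [0.4233, -0.1543, 0.0368]
tool_rot: [-2.208, 2.234, 0.0]
wrist_force: [0.5, 0.2, 0.0]
gripper_width: 0.0466
pos [ 0.4233 -0.1543  0.0368] yaw -90.67 tilt z [ 6.e-04  8.e-04 -1.e+00] F [0.5 0.2 0. ] w 0.0466 t 16.45
 turn [-0.   0.  -0.1] shift now [ 0.07 -0.07  2.73] after [ 0.07 -0.07  2.73]
```

```bash
python3 -m crank '[{"turn":[0,0,0],"translation":[0,0,0.8],"jaw":0.6},{"turn":[0,0,0],"translation":[0,0,0.8],"jaw":0.6},{"turn":[0,0,0],"translation":[0,0,0.7],"jaw":0.6},{"turn":[0,0,0],"translation":[0,0,0.4],"jaw":0.6},{"turn":[0,0,0],"translation":[0,0,0],"jaw":0.6},{"turn":[0,0,0],"translation":[0,0,0],"jaw":0.6},{"turn":[0,0,0],"translation":[0,0,0],"jaw":0.6},{"turn":[0,0,0],"translation":[0,0,0],"jaw":0.6},{"turn":[0,0,0],"translation":[0,0,0],"jaw":0.6},{"turn":[0,0,0],"translation":[0,0,0],"jaw":0.6}]'
python3 -c "
from h import *
go(.4240,-.155,.0095,-90.6)"
```

```text
t: 17.45
position: [0.4242, -0.1546, 0.0088]
tool_rot: [-2.207, 2.233, -0.003]
wrist_force: [-0.4, -0.8, 4.1]
gripper_width: 0.0466
pos [ 0.4242 -0.1546  0.0088] yaw -90.66 tilt z [ 0.0025 -0.     -1.    ] F [-0.4 -0.8  4.1] w 0.0466 t 17.45
 turn [-0.1 -0.  -0.1] shift now [ 0.04  0.02 -0.07] after [ 0.04  0.02 -0.07]
```

```bash
python3 -m crank '[{"turn":[0,0,0],"translation":[0,0,0],"jaw":0.5},{"turn":[0,0,0],"translation":[0,0,0],"jaw":0.4},{"turn":[0,0,0],"translation":[0,0,0],"jaw":0.33},{"turn":[0,0,0],"translation":[0,0,0],"jaw":0.3},{"turn":[0,0,0],"translation":[0,0,0],"jaw":0.3},{"turn":[0,0,0],"translation":[0,0,-1],"jaw":0.3},{"turn":[0,0,0],"translation":[0,0,-2],"jaw":0.3},{"turn":[0,0,0],"translation":[0,0,-3],"jaw":0.3},{"turn":[0,0,0],"translation":[0,0,-4],"jaw":0.3},{"turn":[0,0,0],"translation":[0,0,-4],"jaw":0.3}]'
python3 -m crank '[{"turn":[0,0,0],"translation":[0,0,-4],"jaw":0.3},{"turn":[0,0,0],"translation":[0,0,-3],"jaw":0.3},{"turn":[0,0,-8],"translation":[0,0,0],"jaw":0.3},{"turn":[0,0,-8],"translation":[0,0,0],"jaw":0.3},{"turn":[0,0,-8],"translation":[0,0,0],"jaw":0.3},{"turn":[0,0,-8],"translation":[0,0,0],"jaw":0.3},{"turn":[0,0,-8],"translation":[0,0,0],"jaw":0.3},{"turn":[0,0,-8],"translation":[0,0,0],"jaw":0.3},{"turn":[0,0,-8],"translation":[0,0,0],"jaw":0.3},{"turn":[0,0,-8],"translation":[0,0,0],"jaw":0.3}]'
python3 -c "
from h import *
go(.500,-.0262,.22,-0.6)
cv2.imwrite('pics/s5.png',ctrl.snapshot('scene'))"
```

```text
t: 18.45
position: [0.4201, -0.1531, 0.1497]
tool_rot: [2.206, -2.231, -0.018]
wrist_force: [1.3, 0.3, -0.0]
gripper_width: 0.0597
t: 19.45
position: [0.4214, -0.1537, 0.238]
tool_rot: [3.072, -0.655, 0.018]
wrist_force: [-0.2, 0.3, -0.0]
gripper_width: 0.0599
pos [ 0.4214 -0.1537  0.238 ] yaw -24.07 tilt z [ 0.011  -0.0033 -0.9999] F [-0.2  0.3 -0. ] w 0.0599 t 19.45
 turn [  0.   -0.7 -23.5] shift now [  1.96 -14.84   1.85] after [  7.73 -12.83   1.8 ]
```

```bash
python3 -m crank '[{"turn":[0,0,-8],"translation":[0,0,0],"jaw":0.3},{"turn":[0,0,-8],"translation":[0,0,0],"jaw":0.3},{"turn":[0,0,-4],"translation":[0,0,0],"jaw":0.3},{"turn":[0,0,0],"translation":[0,0,0],"jaw":0.3},{"turn":[0,0,0],"translation":[0,0,0],"jaw":0.3},{"turn":[0,0,0],"translation":[0,0,0],"jaw":0.3},{"turn":[0,0,0],"translation":[0,0,0],"jaw":0.3},{"turn":[0,0,0],"translation":[0,0,0],"jaw":0.3},{"turn":[0,0,0],"translation":[0,0,0],"jaw":0.3},{"turn":[0,0,0],"translation":[0,0,0],"jaw":0.3}]'
python3 -c "
from h import *
go(.500,-.0262,.22,-0.6)"
```

```text
t: 20.5
position: [0.42, -0.1531, 0.2409]
tool_rot: [3.136, -0.112, 0.021]
wrist_force: [-0.4, 0.6, 0.3]
gripper_width: 0.0596
pos [ 0.42   -0.1531  0.2409] yaw -4.08 tilt z [ 0.0133 -0.0042 -0.9999] F [-0.4  0.6  0.3] w 0.0596 t 20.5
 turn [ 0.2 -0.8 -3.5] shift now [  7.04 -13.24   2.14] after [  7.86 -12.78   2.09]
```

View pics/s5.png

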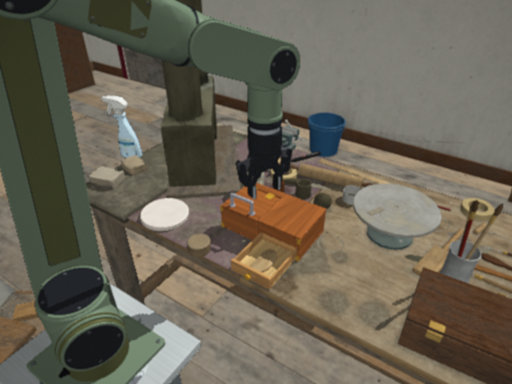

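The scene view shows the rib flat in the drawer at (263,265), released. Next is the bar.

```bash
python3 -m crank '[{"turn":[0.2,-0.8,-3.5],"translation":[0,0,0],"jaw":0.3},{"turn":[0,0,0],"translation":[1.9,-3.1,0],"jaw":0.3},{"turn":[0,0,0],"translation":[1.9,-3.1,0],"jaw":0.3},{"turn":[0,0,0],"translation":[1.9,-3.1,0],"jaw":0.3},{"turn":[0,0,0],"translation":[1.8,-2.8,0],"jaw":0.3},{"turn":[0,0,0],"translation":[0,0,1],"jaw":0.3},{"turn":[0,0,0],"translation":[0,0,1],"jaw":0.3},{"turn":[0,0,0],"translation":[0,0,0],"jaw":0.3},{"turn":[0,0,0],"translation":[0,0,0],"jaw":0.3},{"turn":[0,0,0],"translation":[0,0,0],"jaw":0.3}]'
python3 - <<'E'
from h import *
go(.500,-.0262,.18,-0.6)
c=ctrl.calibration("wrist");im=ctrl.snapshot("wrist");cv2.imwrite("pics/w6.png",im)
print(proj(c,[.5,-.0262,.125]),proj(c,[.5,-.0562,.125]),proj(c,[.5,.0038,.125]))
t=ctrl.snapshot("top");cv2.imwrite("pics/w6c.png",np.hstack([im,cv2.resize(t[180:290,270:345],(262,384),interpolation=2)]))
E
```

```text
t: 21.5
position: [0.4974, -0.0316, 0.2186]
tool_rot: [3.14, -0.023, -0.005]
wrist_force: [-0.1, 0.9, -0.4]
gripper_width: 0.06
pos [ 0.4974 -0.0316  0.2186] yaw -0.83 tilt z [-0.0031 -0.0017 -1.    ] F [-0.1  0.9 -0.4] w 0.06 t 21.5
 turn [ 0.1  0.2 -0.2] shift now [ 0.26 -0.55  3.86] after [ 0.25 -0.55  3.86]
[260.29767188 191.37402129] [260.75015236 228.10841467] [259.80903685 151.7044393 ]
```

View pics/w6c.png

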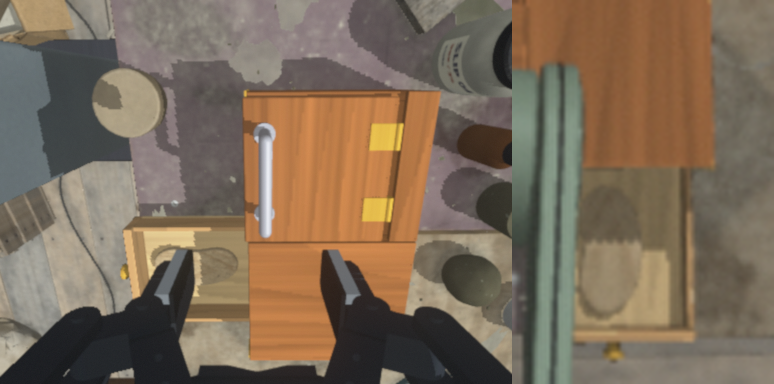

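```bash
python3 -m crank '[{"turn":[0.1,0.2,0],"translation":[0.5,-0.6,1],"jaw":0.3},{"turn":[0,0,0],"translation":[0,0,2],"jaw":0.3},{"turn":[0,0,0],"translation":[0,0,2],"jaw":0.3},{"turn":[0,0,0],"translation":[0,0,2],"jaw":0.3},{"turn":[0,0,0],"translation":[0,0,1.5],"jaw":0.4},{"turn":[0,0,0],"translation":[0,0,0],"jaw":0.4},{"turn":[0,0,0],"translation":[0,0,0],"jaw":0.4},{"turn":[0,0,0],"translation":[0,0,0],"jaw":0.4},{"turn":[0,0,0],"translation":[0,0,0],"jaw":0.4},{"turn":[0,0,0],"translation":[0,0,0],"jaw":0.4}]' 20
python3 -c "
from h import *
go(.502,-.0245,.107,-0.6)"
```

```text
t: 22.6
position: [0.5068, -0.0249, 0.1322]
tool_rot: [-3.141, 0.027, -0.017]
wrist_force: [-0.7, -0.6, -0.3]
gripper_width: 0.0513
pos [ 0.5068 -0.0249  0.1322] yaw -0.99 tilt z [ 1.110e-02  8.000e-04 -9.999e-01] F [-0.7 -0.6 -0.3] w 0.0513 t 22.6
 turn [-0.1 -0.6 -0.4] shift now [-0.51 -0.03  2.52] after [-0.48 -0.04  2.52]
```

```bash
python3 -m crank '[{"turn":[-0.1,-0.6,-0.4],"translation":[-0.4,0,0],"jaw":0.4},{"turn":[0,0,0],"translation":[0,0,0.8],"jaw":0.4},{"turn":[0,0,0],"translation":[0,0,0.8],"jaw":0.4},{"turn":[0,0,0],"translation":[0,0,0.7],"jaw":0.4},{"turn":[0,0,0],"translation":[0,0,0.2],"jaw":0.5},{"turn":[0,0,0],"translation":[0,0,0],"jaw":0.6},{"turn":[0,0,0],"translation":[0,0,0],"jaw":0.7},{"turn":[0,0,0],"translation":[0,0,0],"jaw":0.95},{"turn":[0,0,0],"translation":[0,0,0],"jaw":0.95},{"turn":[0,0,0],"translation":[0,0,0],"jaw":0.95}]' 20
python3 -m crank '[{"turn":[0,0,0],"translation":[0,0,0],"jaw":0.95},{"turn":[0,0,0],"translation":[0,0,0],"jaw":0.95},{"turn":[0,0,0],"translation":[0,0,0],"jaw":0.95},{"turn":[0,0,0],"translation":[0,0,0],"jaw":0.95},{"turn":[0,0,0],"translation":[0,0,0],"jaw":0.95},{"turn":[0,0,0],"translation":[0,0,0],"jaw":0.95},{"turn":[0,0,0],"translation":[0,0,0],"jaw":0.95},{"turn":[0,0,0],"translation":[0,0,0],"jaw":0.95},{"turn":[0,0,0],"translation":[0,0,0],"jaw":0.95},{"turn":[0,0,0],"translation":[0,0,0],"jaw":0.95}]' 20
python3 -c "
from h import *
go(.502,-.0245,.107,-0.6)"
```

```text
t: 23.6
position: [0.5032, -0.0249, 0.1055]
tool_rot: [3.141, -0.016, 0.003]
wrist_force: [-0.1, -0.2, -1.5]
gripper_width: 0.0093
t: 24.6
position: [0.5032, -0.0249, 0.1055]
tool_rot: [3.14, -0.015, 0.003]
wrist_force: [0.4, 0.6, -1.3]
gripper_width: 0.009
pos [ 0.5032 -0.0249  0.1055] yaw -0.57 tilt z [ 0.002  -0.0011 -1.    ] F [ 0.4  0.6 -1.3] w 0.009 t 24.6
 turn [ 0.1 -0.1  0. ] shift now [-0.12 -0.04 -0.15] after [-0.12 -0.04 -0.15]
```

```bash
python3 -m crank '[{"turn":[0,0,0],"translation":[0.45,0,-0.93],"jaw":0.95},{"turn":[0,0,0],"translation":[0.45,0,-0.93],"jaw":0.95},{"turn":[0,0,0],"translation":[0.6,0,-0.83],"jaw":0.95},{"turn":[0,0,0],"translation":[0.6,0,-0.83],"jaw":0.95},{"turn":[0,0,0],"translation":[0.74,0,-0.72],"jaw":0.95},{"turn":[0,0,0],"translation":[0.74,0,-0.72],"jaw":0.95},{"turn":[0,0,0],"translation":[0.85,0,-0.58],"jaw":0.95},{"turn":[0,0,0],"translation":[0,0,0],"jaw":0.95},{"turn":[0,0,0],"translation":[0,0,0],"jaw":0.95},{"turn":[0,0,0],"translation":[0,0,0],"jaw":0.95}]' 20
cat > bar.py <<'E'
from h import *
s=ctrl.get_state();p=s["position"]
x=(p[0]-.6132)*1000;z=(p[2]+.0193-.083)*1000
print("rel",x,z,"r",np.hypot(x,z),"(118) theta",180-np.degrees(np.arctan2(z,x))-np.degrees(np.arctan2(-42,-110))%360+ (0)-0 )
a=180-np.degrees(np.arctan2(z,x))-20.9;print("theta",a)
for d in(0,10,20,30,40):
    t=np.radians(a+d);print(d,(np.array([-110*np.cos(t)+42*np.sin(t)-x,110*np.sin(t)+42*np.cos(t)-z])/10).round(2))
go(p[0],p[1],p[2],-.6)
E
python3 bar.py
```

```text
t: 25.6
position: [0.5491, -0.0253, 0.1652]
tool_rot: [3.14, -0.015, -0.007]
wrist_force: [-0.2, -0.5, -1.9]
gripper_width: 0.0089
rel -64.06630587901662 101.45953721822733 r 119.99387168318462 (118) theta -143.16799933293447
theta 36.829766165904395
0 [ 0.12 -0.19]
10 [1.94 0.75]
20 [3.9  1.36]
30 [5.94 1.62]
40 [7.99 1.52]
pos [ 0.5491 -0.0253  0.1652] yaw -0.56 tilt z [-0.0046 -0.0011 -1.    ] F [-0.2 -0.5 -1.9] w 0.0089 t 25.6
 turn [0.1 0.3 0. ] shift now [0. 0. 0.] after [0. 0. 0.]
```

```bash
python3 -m crank '[{"turn":[0,0.3,0],"translation":[0.93,0,-0.38],"jaw":0.95},{"turn":[0,0,0],"translation":[0.93,0,-0.38],"jaw":0.95},{"turn":[0,0,0],"translation":[0.98,0,-0.31],"jaw":0.95},{"turn":[0,0,0],"translation":[0.98,0,-0.31],"jaw":0.95},{"turn":[0,0,0],"translation":[1.02,0,-0.13],"jaw":0.95},{"turn":[0,0,0],"translation":[1.02,0,-0.13],"jaw":0.95},{"turn":[0,0,0],"translation":[1.03,0,0.05],"jaw":0.95},{"turn":[0,0,0],"translation":[1.03,0,0.05],"jaw":0.95},{"turn":[0,0,0],"translation":[0,0,0],"jaw":0.95},{"turn":[0,0,0],"translation":[0,0,0],"jaw":0.95}]' 20
python3 bar.py
```

```text
t: 26.6
position: [0.6279, -0.026, 0.1838]
tool_rot: [3.14, -0.015, -0.014]
wrist_force: [-2.3, 0.1, 4.0]
gripper_width: 0.0091
rel 14.735860151912084 120.13958066608974 r 121.03992901947933 (118) theta -103.90501293063146
theta 76.0927525682074
0 [-0.04 -0.33]
10 [ 1.97 -0.75]
20 [ 3.87 -1.52]
30 [ 5.61 -2.61]
40 [ 7.14 -3.98]
pos [ 0.6279 -0.026   0.1838] yaw -0.55 tilt z [-0.0091 -0.001  -1.    ] F [-2.3  0.1  4. ] w 0.0091 t 26.6
 turn [0.1 0.5 0.1] shift now [0. 0. 0.] after [0. 0. 0.]
```

```bash
python3 -m crank '[{"turn":[0,0.5,0],"translation":[0.99,0,0.3],"jaw":0.95},{"turn":[0,0,0],"translation":[0.98,0,0.3],"jaw":0.95},{"turn":[0,0,0],"translation":[0.96,0,0.38],"jaw":0.95},{"turn":[0,0,0],"translation":[0.94,0,0.42],"jaw":0.95},{"turn":[0,0,0],"translation":[0,0,0],"jaw":0.95},{"turn":[0,0,0],"translation":[0,0,0],"jaw":0.95},{"turn":[0,0,0],"translation":[0,0,0],"jaw":0.95},{"turn":[0,0,0],"translation":[0,0,0],"jaw":0.95},{"turn":[0,0,0],"translation":[0,0,0],"jaw":0.95},{"turn":[0,0,0],"translation":[0,0,0],"jaw":0.95}]' 20
python3 bar.py
```

```text
t: 27.6
position: [0.6701, -0.0264, 0.1689]
tool_rot: [3.141, -0.015, 0.006]
wrist_force: [-0.1, 0.6, 0.9]
gripper_width: 0.0093
rel 56.89823921379222 105.19220497887662 r 119.59435444011527 (118) theta -82.4889045327451
theta 97.50886096609375
0 [-0.09 -0.16]
10 [ 1.62 -1.29]
20 [ 3.12 -2.7 ]
30 [ 4.34 -4.35]
40 [ 5.26 -6.19]
pos [ 0.6701 -0.0264  0.1689] yaw -0.56 tilt z [ 0.004 -0.001 -1.   ] F [-0.1  0.6  0.9] w 0.0093 t 27.6
 turn [ 0.1 -0.2  0. ] shift now [0. 0. 0.] after [0. 0. 0.]
```

```bash
python3 -m crank '[{"turn":[0,0,0],"translation":[0,0,0],"jaw":0.85},{"turn":[0,0,0],"translation":[0,0,0],"jaw":0.7},{"turn":[0,0,0],"translation":[0,0,0],"jaw":0.7},{"turn":[0,0,0],"translation":[0,0,0],"jaw":0.7},{"turn":[0,0,0],"translation":[0,0,-1],"jaw":0.7},{"turn":[0,0,0],"translation":[0,0,-2],"jaw":0.7},{"turn":[0,0,0],"translation":[0,0,-3],"jaw":0.7},{"turn":[0,0,0],"translation":[0,0,-3],"jaw":0.7},{"turn":[0,0,0],"translation":[0,0,-2],"jaw":0.7},{"turn":[0,0,0],"translation":[0,0,0],"jaw":0.7}]' 20
python3 -c "
from h import *
go(.55,-.0265,.28,89.4)"
```

```text
t: 28.6
position: [0.6689, -0.0263, 0.2843]
tool_rot: [3.141, -0.015, 0.004]
wrist_force: [0.7, 1.0, 0.2]
gripper_width: 0.0258
pos [ 0.6689 -0.0263  0.2843] yaw -0.56 tilt z [ 2.3e-03 -9.0e-04 -1.0e+00] F [0.7 1.  0.2] w 0.0258 t 28.6
 turn [  0.1  -0.1 -90. ] shift now [-11.9    0.14   0.4 ] after [ -0.15 -11.89   0.43]
```

```bash
python3 -m crank '[{"turn":[0,0,0],"translation":[-2,0,0],"jaw":0.5},{"turn":[0,0,0],"translation":[-4,0,0],"jaw":0.5},{"turn":[0,0,0],"translation":[-4,0,0],"jaw":0.5},{"turn":[0,0,0],"translation":[-2,0,0],"jaw":0.5},{"turn":[0,0,-4],"translation":[0,0,0],"jaw":0.5},{"turn":[0,0,-8.5],"translation":[0,0,0],"jaw":0.5},{"turn":[0,0,-8.5],"translation":[0,0,0],"jaw":0.5},{"turn":[0,0,-8.5],"translation":[0,0,0],"jaw":0.5},{"turn":[0,0,-8.5],"translation":[0,0,0],"jaw":0.5},{"turn":[0,0,-8.5],"translation":[0,0,0],"jaw":0.5}]' 20
python3 -m crank '[{"turn":[0,0,-8.5],"translation":[0,0,0],"jaw":0.5},{"turn":[0,0,-8.5],"translation":[0,0,0],"jaw":0.5},{"turn":[0,0,-8.5],"translation":[0,0,0],"jaw":0.5},{"turn":[0,0,-8.5],"translation":[0,0,0],"jaw":0.5},{"turn":[0,0,-7],"translation":[0,0,0],"jaw":0.5},{"turn":[0,0,0],"translation":[0,0,0],"jaw":0.5},{"turn":[0,0,0],"translation":[0,0,0],"jaw":0.5},{"turn":[0,0,0],"translation":[0,0,0],"jaw":0.5},{"turn":[0,0,0],"translation":[0,0,0],"jaw":0.5},{"turn":[0,0,0],"translation":[0,0,0],"jaw":0.5}]' 20
python3 - <<'E'
from h import *
go(.55,-.0265,.20,89.4)
c=ctrl.calibration("wrist");im=ctrl.snapshot("wrist");cv2.imwrite("pics/w7.png",im);np.savez("pics/w7c.npz",mtx=c["mtx"],T=c["T"])
t=ctrl.snapshot("top");cv2.imwrite("pics/w7c.png",np.hstack([im,cv2.resize(t[160:270,210:290],(279,384),interpolation=2)]))
E
```

```text
t: 29.6
position: [0.539, -0.0247, 0.276]
tool_rot: [-2.881, -1.246, 0.013]
wrist_force: [-0.5, -0.4, -1.7]
gripper_width: 0.0426
t: 30.6
position: [0.5348, -0.0244, 0.269]
tool_rot: [-2.247, -2.174, 0.023]
wrist_force: [0.0, 0.1, -0.3]
gripper_width: 0.0428
pos [ 0.5348 -0.0244  0.269 ] yaw 88.11 tilt z [-2.070e-02  6.000e-04 -9.998e-01] F [ 0.   0.1 -0.3] w 0.0428 t 30.6
 turn [-1.2 -0.  -1.3] shift now [-0.16  1.67  6.87] after [-0.19  1.52  6.9 ]
```

View pics/w7c.png

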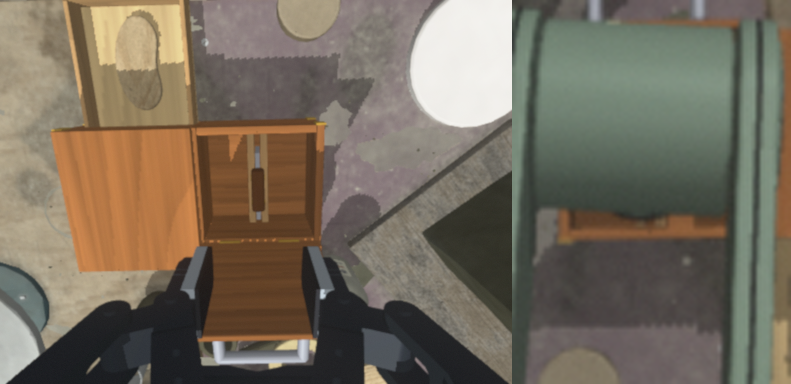

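The flap stands open. The grip is at about (258,190) in the wrist view, and the rib lies flat in the drawer at (139,60).

```bash
python3 - <<'E'
from h import *
c=np.load("pics/w7c.npz");im=cv2.imread("pics/w7.png");hsv=cv2.cvtColor(im,cv2.COLOR_BGR2HSV)
V=hsv[...,2];m=np.zeros_like(V);m[140:230,245:270]=(V[140:230,245:270]<70)
nn,l,st,ce=cv2.connectedComponentsWithStats(m);i=1+st[1:,4].argmax();print(st[i],ce[i],V[190,245:272])
x,y,w,h=st[i][:4]
for u in [(x+w/2,y),(x+w/2,y+h),ce[i],(x,ce[i][1]),(x+w,ce[i][1])]: print(ray(c,u,.074).round(4))
for u in[(257,146),(258,222)]: print("plate",ray(c,u,.054).round(4))
for u,z in[((195,128),.08),((318,124),.08)]: print("rim",ray(c,u,z).round(4))
E
```

```text
[252 169  11   3  21] [256.80952381 169.66666667] [114 114 113 124 139 143 118  83  77  79  80  78  78  79  78  78  79  77
  75 103 134 144 131 113 111 110 112]
[ 0.5338 -0.0236  0.074 ]
[ 0.537  -0.0237  0.074 ]
[ 0.5344 -0.0243  0.074 ]
[ 0.5343 -0.0293  0.074 ]
[ 0.5347 -0.0178  0.074 ]
plate [ 0.5128 -0.0234  0.054 ]
plate [ 0.6014 -0.0252  0.054 ]
rim [ 0.4888 -0.084   0.08  ]
rim [0.489  0.0377 0.08  ]
```

```bash
python3 - <<'E'
from h import *
c=np.load("pics/w7c.npz");print(ray(c,(258,191),.074));p=ray(c,(258,191),.074);go(.557,-.0248,.13,89.4)
E
python3 -m crank '[{"turn":[-1.2,0,-1.3],"translation":[0,1.1,0],"jaw":0.5},{"turn":[0,0,0],"translation":[0,1.1,0],"jaw":0.5},{"turn":[0,0,0],"translation":[0,0,2],"jaw":0.5},{"turn":[0,0,0],"translation":[0,0,2.5],"jaw":0.5},{"turn":[0,0,0],"translation":[0,0,2.5],"jaw":0.5},{"turn":[0,0,0],"translation":[0,0,2.5],"jaw":0.5},{"turn":[0,0,0],"translation":[0,0,2],"jaw":0.5},{"turn":[0,0,0],"translation":[0,0,0],"jaw":0.5},{"turn":[0,0,0],"translation":[0,0,0],"jaw":0.5},{"turn":[0,0,0],"translation":[0,0,0],"jaw":0.5}]' 20
python3 -c "
from h import *
go(.557,-.0248,.046,89.4)"
```

```text
[ 0.55777825 -0.0238252   0.074     ]
pos [ 0.5348 -0.0244  0.2691] yaw 88.12 tilt z [-2.060e-02  6.000e-04 -9.998e-01] F [ 0.5 -0.1 -0.1] w 0.043 t 30.7
 turn [-1.2 -0.  -1.3] shift now [ 0.04  2.5  13.86] after [-0.02  2.22 13.91]
t: 31.7
position: [0.5687, -0.0253, 0.1523]
tool_rot: [2.223, 2.205, 0.015]
wrist_force: [0.1, -0.1, 0.1]
gripper_width: 0.0425
pos [ 0.5687 -0.0253  0.1523] yaw 89.52 tilt z [ 1.390e-02 -5.000e-04 -9.999e-01] F [ 0.1 -0.1  0.1] w 0.0425 t 31.7
 turn [0.8 0.  0.1] shift now [ 0.04 -1.32 10.61] after [ 0.03 -1.17 10.63]
```

```bash
python3 -m crank '[{"turn":[0.7,0,0.1],"translation":[0.05,-1.0,0],"jaw":0.5},{"turn":[0,0,0],"translation":[0,0,0],"jaw":0.5},{"turn":[0,0,0],"translation":[0,0,1],"jaw":0.5},{"turn":[0,0,0],"translation":[0,0,1.5],"jaw":0.5},{"turn":[0,0,0],"translation":[0,0,1.5],"jaw":0.5},{"turn":[0,0,0],"translation":[0,0,1],"jaw":0.5},{"turn":[0,0,0],"translation":[0,0,0],"jaw":0.5},{"turn":[0,0,0],"translation":[0,0,0],"jaw":0.5},{"turn":[0,0,0],"translation":[0,0,0],"jaw":0.5},{"turn":[0,0,0],"translation":[0,0,0],"jaw":0.5}]' 20
python3 -c "
from h import *
go(.557,-.0245,.046,89.4)"
```

```text
t: 32.7
position: [0.5612, -0.0248, 0.1045]
tool_rot: [2.226, 2.204, 0.012]
wrist_force: [0.2, -0.4, -0.6]
gripper_width: 0.0427
pos [ 0.5612 -0.0248  0.1045] yaw 89.41 tilt z [ 0.0118 -0.0011 -0.9999] F [ 0.2 -0.4 -0.6] w 0.0427 t 32.7
 turn [0.7 0.1 0. ] shift now [ 0.03 -0.49  5.85] after [ 0.03 -0.42  5.85]
```

```bash
python3 -m crank '[{"turn":[0.7,0.1,0],"translation":[0,-0.4,0],"jaw":0.5},{"turn":[0,0,0],"translation":[0,0,0],"jaw":0.5},{"turn":[0,0,0],"translation":[0,0,1.2],"jaw":0.5},{"turn":[0,0,0],"translation":[0,0,1.3],"jaw":0.5},{"turn":[0,0,0],"translation":[0,0,1.3],"jaw":0.5},{"turn":[0,0,0],"translation":[0,0,1.2],"jaw":0.5},{"turn":[0,0,0],"translation":[0,0,0.8],"jaw":0.5},{"turn":[0,0,0],"translation":[0,0,0],"jaw":0.5},{"turn":[0,0,0],"translation":[0,0,0],"jaw":0.5},{"turn":[0,0,0],"translation":[0,0,0],"jaw":0.5}]' 20
python3 -c "
from h import *
go(.557,-.0245,.046,89.4)"
```

```text
t: 33.7
position: [0.5575, -0.0248, 0.0429]
tool_rot: [-2.233, -2.21, -0.002]
wrist_force: [-0.5, -0.4, -0.9]
gripper_width: 0.0426
pos [ 0.5575 -0.0248  0.0429] yaw 89.41 tilt z [ 7.e-04  8.e-04 -1.e+00] F [-0.5 -0.4 -0.9] w 0.0426 t 33.7
 turn [ 0. -0.  0.] shift now [ 0.03 -0.05 -0.31] after [ 0.03 -0.05 -0.31]
```

```bash
python3 -m crank '[{"turn":[0,0,0],"translation":[0,0,-0.3],"jaw":0.6},{"turn":[0,0,0],"translation":[0,0,0],"jaw":0.7},{"turn":[0,0,0],"translation":[0,0,0],"jaw":0.75},{"turn":[0,0,0],"translation":[0,0,0],"jaw":0.8},{"turn":[0,0,0],"translation":[0,0,0],"jaw":0.85},{"turn":[0,0,0],"translation":[0,0,0],"jaw":0.95},{"turn":[0,0,0],"translation":[0,0,0],"jaw":0.95},{"turn":[0,0,0],"translation":[0,0,0],"jaw":0.95},{"turn":[0,0,0],"translation":[0,0,0],"jaw":0.95},{"turn":[0,0,0],"translation":[0,0,0],"jaw":0.95}]' 50
python3 -c "
from h import *
go(.557,-.0245,.16,89.4)"
```

```text
t: 34.7
position: [0.5588, -0.0248, 0.0481]
tool_rot: [2.231, 2.208, 0.006]
wrist_force: [0.0, -0.1, 0.6]
gripper_width: 0.0132
pos [ 0.5588 -0.0248  0.0481] yaw 89.42 tilt z [ 5.e-03  6.e-04 -1.e+00] F [ 0.  -0.1  0.6] w 0.0132 t 34.7
 turn [ 0.3 -0.   0. ] shift now [  0.04  -0.13 -11.19] after [  0.03  -0.18 -11.19]
```

```bash
python3 -m crank '[{"turn":[0.1,0,0],"translation":[0,0,-0.5],"jaw":0.95},{"turn":[0,0,0],"translation":[0,0,-0.8],"jaw":0.95},{"turn":[0,0,0],"translation":[0,0,-1],"jaw":0.95},{"turn":[0,0,0],"translation":[0,0,-1.2],"jaw":0.95},{"turn":[0,0,0],"translation":[0,0,-1.5],"jaw":0.95},{"turn":[0,0,0],"translation":[0,0,-1.5],"jaw":0.95},{"turn":[0,0,0],"translation":[0,0,-1.5],"jaw":0.95},{"turn":[0,0,0],"translation":[0,0,-1.0],"jaw":0.95},{"turn":[0,0,0],"translation":[0,0,0],"jaw":0.95},{"turn":[0,0,0],"translation":[0,0,0],"jaw":0.95}]' 50
python3 -c "
from h import *
go(.557,-.0245,.22,89.4)"
```

```text
t: 35.7
position: [0.5584, -0.025, 0.1474]
tool_rot: [2.23, 2.207, 0.007]
wrist_force: [-0.1, -0.1, -0.9]
gripper_width: 0.0129
pos [ 0.5584 -0.025   0.1474] yaw 89.41 tilt z [ 5.8e-03  3.0e-04 -1.0e+00] F [-0.1 -0.1 -0.9] w 0.0129 t 35.7
 turn [ 0.3 -0.   0. ] shift now [ 0.05 -0.1  -7.26] after [ 0.04 -0.14 -7.26]
```

```bash
python3 -m crank '[{"turn":[0.3,0,0],"translation":[0,0,-1.5],"jaw":0.95},{"turn":[0,0,0],"translation":[0,0,-2],"jaw":0.95},{"turn":[0,0,0],"translation":[0,0,-2],"jaw":0.95},{"turn":[0,0,0],"translation":[0,0,-1],"jaw":0.95},{"turn":[0,0,0],"translation":[1.5,-0.8,0],"jaw":0.95},{"turn":[0,0,0],"translation":[2,-1,0],"jaw":0.95},{"turn":[0,0,0],"translation":[2,-1,0],"jaw":0.95},{"turn":[0,0,0],"translation":[2,-1,0],"jaw":0.95},{"turn":[0,0,0],"translation":[2,-1,0],"jaw":0.95},{"turn":[0,0,0],"translation":[2,-1,0],"jaw":0.95}]' 50
python3 -c "
from h import *
go(.4305,.224,.21,89.4)"
```

```text
t: 36.7
position: [0.4922, 0.0958, 0.2047]
tool_rot: [-2.226, -2.193, 0.022]
wrist_force: [0.3, 0.2, -0.7]
gripper_width: 0.0133
pos [0.4922 0.0958 0.2047] yaw 89.14 tilt z [-0.0215  0.0017 -0.9998] F [ 0.3  0.2 -0.7] w 0.0133 t 36.7
 turn [-1.2 -0.1 -0.3] shift now [12.73 -6.37 -0.37] after [12.76 -6.3  -0.53]
```

```bash
python3 -m crank '[{"turn":[-0.6,0,-0.2],"translation":[1.5,-0.8,0],"jaw":0.95},{"turn":[0,0,0],"translation":[2,-1,0],"jaw":0.95},{"turn":[0,0,0],"translation":[2,-1,0],"jaw":0.95},{"turn":[0,0,0],"translation":[2,-1,0],"jaw":0.95},{"turn":[0,0,0],"translation":[2,-1,0],"jaw":0.95},{"turn":[0,0,0],"translation":[1,-0.5,0],"jaw":0.95},{"turn":[0,0,0],"translation":[0,0,0],"jaw":0.95},{"turn":[0,0,0],"translation":[0,0,0],"jaw":0.95},{"turn":[0,0,0],"translation":[0,0,0],"jaw":0.95},{"turn":[0,0,0],"translation":[0,0,0],"jaw":0.95}]' 50
python3 -c "
from h import *
go(.4305,.224,.21,89.4)"
```

```text
t: 37.7
position: [0.4264, 0.208, 0.1964]
tool_rot: [-2.214, -2.201, 0.038]
wrist_force: [-1.1, -0.1, -2.1]
gripper_width: 0.0133
pos [0.4264 0.208  0.1964] yaw 89.65 tilt z [-0.0308 -0.0034 -0.9995] F [-1.1 -0.1 -2.1] w 0.0133 t 37.7
 turn [-1.8  0.2  0.2] shift now [ 1.6   0.36 -1.38] after [ 1.61  0.39 -1.36]
```

```bash
python3 -m crank '[{"turn":[-0.9,0.1,0.1],"translation":[0.5,0,-0.5],"jaw":0.95},{"turn":[-0.8,0.1,0.1],"translation":[0.5,0,-0.5],"jaw":0.95},{"turn":[0,0,0],"translation":[0.5,0,-0.4],"jaw":0.95},{"turn":[0,0,0],"translation":[0,0,0],"jaw":0.95},{"turn":[0,0,0],"translation":[0,0,0],"jaw":0.95},{"turn":[0,0,0],"translation":[0,0,0],"jaw":0.95},{"turn":[0,0,0],"translation":[0,0,0],"jaw":0.95},{"turn":[0,0,0],"translation":[0,0,0],"jaw":0.95},{"turn":[0,0,0],"translation":[0,0,0],"jaw":0.95},{"turn":[0,0,0],"translation":[0,0,0],"jaw":0.95}]' 50
python3 -c "
from h import *
go(.4305,.224,.21,89.4)"
```

```text
t: 38.7
position: [0.4277, 0.223, 0.2119]
tool_rot: [2.234, 2.206, 0.003]
wrist_force: [0.8, 0.1, -1.0]
gripper_width: 0.0132
pos [0.4277 0.223  0.2119] yaw 89.27 tilt z [ 2.1e-03  1.0e-04 -1.0e+00] F [ 0.8  0.1 -1. ] w 0.0132 t 38.7
 turn [ 0.1 -0.  -0.1] shift now [0.1  0.28 0.19] after [0.1  0.28 0.19]
```

```bash
python3 -m crank '[{"turn":[0,0,0],"translation":[0.1,0.25,0.15],"jaw":0.95},{"turn":[0,0,0],"translation":[0,0,0],"jaw":0.95},{"turn":[0,0,0],"translation":[0,0,0],"jaw":0.95},{"turn":[0,0,0],"translation":[0,0,0],"jaw":0.95},{"turn":[0,0,0],"translation":[0,0,0],"jaw":0.95},{"turn":[0,0,0],"translation":[0,0,0],"jaw":0.95},{"turn":[0,0,0],"translation":[0,0,0],"jaw":0.95},{"turn":[0,0,0],"translation":[0,0,0],"jaw":0.95},{"turn":[0,0,0],"translation":[0,0,0],"jaw":0.95},{"turn":[0,0,0],"translation":[0,0,0],"jaw":0.95}]' 50
python3 - <<'E'
from h import *
go(.4305,.224,.21,89.4)
im=ctrl.snapshot("wrist");s=ctrl.snapshot("scene");t=ctrl.snapshot("top")
cv2.imwrite("pics/f.png",np.hstack([cv2.resize(im,(400,300)),cv2.resize(t[100:290,160:413],(400,300))]))
cv2.imwrite("pics/f2.png",np.vstack([cv2.imread("pics/f.png"),cv2.resize(s[130:310,60:540-60],(800,300))]))
E
```

```text
t: 39.7
position: [0.4304, 0.224, 0.2101]
tool_rot: [2.235, 2.206, 0.002]
wrist_force: [-0.6, -0.5, -1.5]
gripper_width: 0.0131
pos [0.4304 0.224  0.2101] yaw 89.26 tilt z [ 0.0019  0.     -1.    ] F [-0.6 -0.5 -1.5] w 0.0131 t 39.7
 turn [ 0.1 -0.  -0.1] shift now [0.   0.01 0.01] after [0.   0.01 0.01]
```

View pics/f2.png

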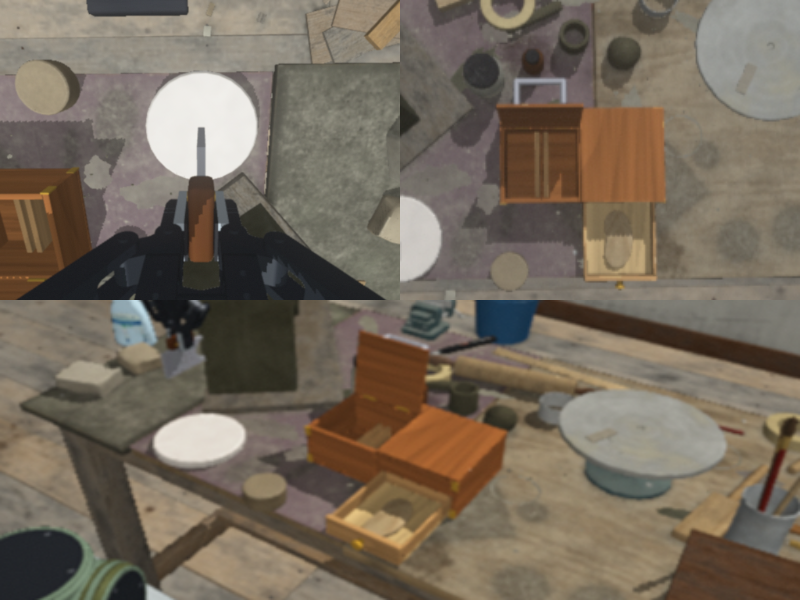

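The profile hangs upright over the bat, the flap is open, and the rib lies in the drawer. The bystanders look undisturbed. I'll check the bat centre once more and sign off.

```bash
python3 - <<'E'
from h import *
c=ctrl.calibration("wrist")
a,b,t=[ray(c,(u*1.28,v*1.28),.018) for u,v in((147,125),(257,125),(202,72))]
print("bat L,R,front",a.round(4),b.round(4),t.round(4))
print(ctrl.get_state()["dq"].round(4)); 
m=(a+b)/2;print("centre est",m[1],t[0]+.075)
if abs(m[1]-.224)<.01 and abs(t[0]+.075-.4305)<.012: print("ok",ctrl.sign_off())
E
```

```text
bat L,R,front [0.4226 0.1536 0.018 ] [0.4246 0.2984 0.018 ] [0.357  0.2268 0.018 ]
[ 0.0008  0.     -0.0001  0.0004  0.0001  0.0007]
centre est 0.22601730005318096 0.43195662903146886
the job is handed in; nothing more can be done
ok None
```

The job is done and handed in at about 40 s of the 72 s allowed.

- **Rib:** It lies flat in the open drawer, released. My first grasp slid over it and nudged it about 8 mm. I measured it again and took it lower.
- **Flap:** I lifted it by its bar to about 97°, let go, and it stayed up.
- **Profile:** I drew it straight up out of its slot by the grip. I ended holding it upright (tilt about 0.1°) over the bat at TCP (0.430, 0.224, 0.210), which puts its lower edge about 15 cm above the bat by calculation.

**Last checks:**
- **Grip and arm:** The grip width was steady at 13.1 mm and the arm was at rest.
- **Bat centre:** The top and wrist views agreed to about 3 mm, and the profile is within about 2 mm of either estimate.
- **Bystanders:** The final pictures showed the jar, mould and bottle undisturbed. I judged this by eye and did not measure them again.

No check failed. The state readings I took showed the wrist force at or below about 5 N.

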